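# Clean the dusting brush in its pot

## Task

Take the dusting brush by its handle out of the wooden stand, dip its bristles at least halfway into the round ceramic cleaning pot (not the square dish) and lift it out again, without pushing the pot or the dish about. Then lower the brush back into the hole of its stand, so that it hangs upright with its collar resting on the deck, and let go.

Things in the scene. Friction and masses are not known exactly. Their poses are not given: they have to be found in the camera images.
- brush: Round dusting brush, 136 mm long, about 60 g, hanging upright in the stand. Origin at the bristle tip, z towards the handle. From the tip: rigid pale bristles to 32 mm, 14 mm across (8 at the tip); brass shaft 12 mm across to 70; round wooden collar 48 mm across, 70 to 76; straight round wooden handle 18 mm across, 76 to 136, free all round. Yaw is of no matter.
- stand: Dark wooden brush stand, immovable, 90 (x) x 100 (y) x 95 mm high, open towards +x and -x. Origin at the centre of its underside, z up. Its flat 10 mm deck, top at 95 mm, has a round through hole 30 mm across straight above the origin; the brush hangs in it by its collar, the tip then 25 mm above the origin.
- pot: Brush-cleaning pot, used dry: round white ceramic pot, open top, 68 mm across, 60 mm high, inside 60 mm across; rubber nubs on its floor reach 11 mm above the underside. Loose, about 180 g. Origin at the centre of its underside, z up; rim at 60 mm.
- dish: Bystander: low square white ceramic dish, 90 x 90 mm, 25 mm high, open top, walls 5 mm, a thumb pick lying in it. Loose. Not to be dipped into. Origin at the centre of its underside, z up. It may change places with the pot.
Things that resemble listed ones, but are neither listed nor needed, are in the scene too. There is more than one size of the brush; the one meant has the size given above.

How it is judged:
On the way, in this order (a step that is already met when the one before it is completed fails the run):
1. the held brush is lifted out of the stand, its tip above the deck (z of brush in the frame of stand above 0.1 m and contact force between the fingers and brush above 0.5 N), for 0.1 s.
2. the held brush's tip is in the round pot, at least 13 mm below the rim (z of brush in the frame of pot between 0 and 0.047 m and horizontal distance between brush and pot below 0.03 m and contact force between the fingers and brush above 0.5 N), for 0.1 s.
3. the held brush is lifted out, its tip above the pot's rim (z of brush in the frame of pot above 0.065 m and contact force between the fingers and brush above 0.5 N), for 0.1 s.
4. the brush is lowered into the stand's hole by hand: still held with the collar less than 20 mm above the deck (z of brush in the frame of stand below 0.045 m and horizontal distance between brush and stand below 0.02 m and contact force between the fingers and brush above 0.5 N), for 0.05 s.
At the end, for the whole second after the job is handed in: The brush hangs at rest in the stand's hole, tip down: upright within 10 degrees, its tip within 15 mm of the hole's axis, its collar within 6 mm of resting on the deck; the pot stands upright within 10 degrees (z of brush in the frame of stand between 0.019 and 0.031 m and horizontal distance between brush and stand below 0.015 m and angle between each of brush, pot's own z axis and vertical below 0.17 rad and linear speed of brush below 0.02 m/s); the robot touches nothing.
It fails at once if the brush's tip enters the square dish (z of brush in the frame of dish below 0.023 m and horizontal distance between brush and dish below 0.045 m).
It fails at once if the pot is pushed more than 30 mm or tipped more than 20 degrees (distance of pot from where it was at the start of the episode above 0.03 m or angle between pot's own z axis and vertical above 0.35 rad).
It fails at once if the square dish is pushed more than 25 mm (distance of dish from where it was at the start of the episode above 0.025 m).
It also fails if it takes over 53 s, if anything falls off the work surface, if the arm or the gripper's body presses on something with over 40 N, if the wrist force passes 120 N, or if a joint passes its speed limit or range.

## Robot

A 6-joint arm with a two-finger parallel gripper is mounted at the origin on the work surface. World frame = base frame: x ahead of the robot, y to its left, z up, the work surface at z = 0. Lengths are in m, angles in rad, forces in N, time in s.
With the tool pointing down it reaches from about 0.4 to 0.825 m from the base axis. Payload 7 kg.
Tool frame: the origin (TCP) lies midway between the tips of the shut fingers; the grasp point (between the pads) lies 19 mm behind it; z points along the fingers, y is the direction in which the jaws open and shut (so a half turn about z gives the same grasp; the last joint's range is limited). The gripper opens to 85 mm and grips with 20 to 120 N. Pads are 22 mm wide; open, the fingers measure 114 mm over their backs; the gripper's body (76 mm by 85 mm) begins 54 mm behind the grasp point. The pads swing forward as they close: fully open they stand 13 mm farther back than shut.
Start: joints at [-0.914, 0.359, 0.012, 0, -1.224, -0.288], TCP at [0.243, -0.63, 0.231] pointing down, gripper open.
Joint ranges: [-3.07, 3.07], [-1.43, 2.12], [-1.02, 1.25], [-3.03, 1.67], [-3.05, -0], [-3.03, 3.03]. Speed limits (rad/s): [2.39, 2.39, 3.01, 3.14, 3.14, 3.14].

## Interface

Orientations are given as a rotation vector (axis times angle).
In Python, from workcell import read_state, camera, camera_info, job_done gives the robot as it stands. The module is installed in compiled form; this text tells all that it offers.
- The arm moves only by the tool servo_tool, never from a script. Its argument "targets" is a list of rows, each a list of 7 numbers: the shift along the world's x, y, z in m, then the turn, a rotation vector about the world's x, y, z in degrees, then the opening, from 0 (shut) to 1 (fully open). A call has 1 to 10 rows; each row shifts and turns the commanded pose from where the row before left it; what a row does not reach is not made up. A row lasts 1/12 s, in which the tool goes at most 41.7 mm and 7.16 degrees, less where a joint would pass 70% of its speed; a pose out of reach is approached as far as the arm can. A call with a gripper value outside its range is refused whole. The fingers move at their own pace and stop on an object; "newtons" is the grip in N (left out, the last holds). Time passes only in rows, so rows that do not move let the fingers close. It gives the time, the measured TCP pose, the force and the opening at its end, in the units of the state.
- read_state(): the state, without advancing time (a new reading comes with each control period).
- camera(name): name is "scene" or "top" or "wrist"; returns the picture (384x512x3 uint8, blue, green, red); there is no depth.
- camera_info(name): a dict with "mtx" (3x3 intrinsics, pixels), "R" (3x3) and "t" (3): a world point X has camera coordinates R X + t. Camera axes: x right, y down, z forward; pixel columns grow to the right and rows downward; lengths in m; the calibration is good to about 2 mm. A picture is of the moment at which its call begins: read the wrist's pose just before it. camera_info takes no time and is no camera call; for the wrist camera it gives the pose at the moment of the call.
- job_done(): hands the job in, once; it reports no verdict.
The state is a dict: "time_s": time; "qpos": joint angles; "dq": joint speeds; "joint_efforts": joint torques, N m; "ee_pos": TCP position; "tool_rot": TCP orientation; "force": force on the tool from outside, world axes, zero at the start; "wrist_torque": the same for the moment, N m; "finger_gap": opening from 0.0 (shut) to 1.0 (fully open).
Only numpy, scipy, OpenCV 4.12 (cv2) and the standard library are available. Lean on these libraries where they do the work, as an engineer would, in place of code of your own. Each camera call takes 0.05 s, during which the arm holds its last target. There are 200 camera calls.

## Working session

There is one attempt and no reset: what is moved stays moved. The work goes in short steps, Python scripts to look and compute and a tool call to move; the robot and the scene stay as the last step left them, time stands still between calls to the robot, and variables do not carry over. Pictures are saved under pics/ and viewed, about 8 in all and at most 12, crops included, and the job is handed in when it is done.

Besides the shell and the picture viewer there is one more tool, called after ">>>" as name([rows], argument=value, ...), one row to a line, values as JSON. servo_tool: Moves the arm, as the interface text tells. Its arguments: {"type":"object","properties":{"targets":{"type":"array","items":{"type":"array","items":{"type":"number"}}},"newtons":{"type":"number"}},"required":["targets"]}

```bash
mkdir -p pics; cat > h.py <<'E'
import numpy as np, cv2
from workcell import *
def ray(ci,u,v,z):
    R,t=np.array(ci["R"]),np.array(ci["t"]).ravel(); c=-R.T@t
    d=R.T@np.linalg.inv(np.array(ci["mtx"]))@[u,v,1.]
    return c+d*(z-c[2])/d[2]
def proj(ci,X):
    p=np.array(ci["mtx"])@(np.array(ci["R"])@np.array(X)+np.array(ci["t"]).ravel()); return p[:2]/p[2]
E
python3 - <<'E'
from h import *
for n in("scene","top"):
    cv2.imwrite(f"pics/{n}0.png",cv2.resize(camera(n),(800,600),interpolation=cv2.INTER_CUBIC))
    ci=camera_info(n);print(n,-np.array(ci["R"]).T@np.array(ci["t"]).ravel(),ci["mtx"])
s=read_state();print(s)
E
```

```text
scene [0.951546   0.36188492 0.88691376] [[415.58557095   0.         257.26178157]
 [  0.         415.58557095 195.25328405]
 [  0.           0.           1.        ]]
top [0.39523014 0.00260128 1.03282974] [[346.43413231   0.         258.99232552]
 [  0.         346.43413231 192.08668692]
 [  0.           0.           1.        ]]
{'time_s': 0.1, 'qpos': array([-9.13875334e-01,  3.59318060e-01,  1.11093392e-02, -2.78080262e-04,
       -1.22411887e+00, -2.88105521e-01]), 'dq': array([-0.00105196, -0.00190216,  0.00276863,  0.00075981,  0.00048741,
        0.00076065]), 'joint_efforts': array([-2.05953882e-03, -5.84764016e+01,  2.94107044e+01,  6.95476413e+00,
       -3.24641740e-03, -2.34970059e-05]), 'ee_pos': array([ 0.24314251, -0.62920051,  0.23044316]), 'tool_rot': array([ 5.75824629e-01, -3.08789721e+00, -2.32832394e-03]), 'force': array([-0.60897339,  0.13380077,  0.42901019]), 'wrist_torque': array([-0.00563218, -0.0272259 , -0.00784406]), 'finger_gap': 0.9981632957977563}
```

View pics/top0.png

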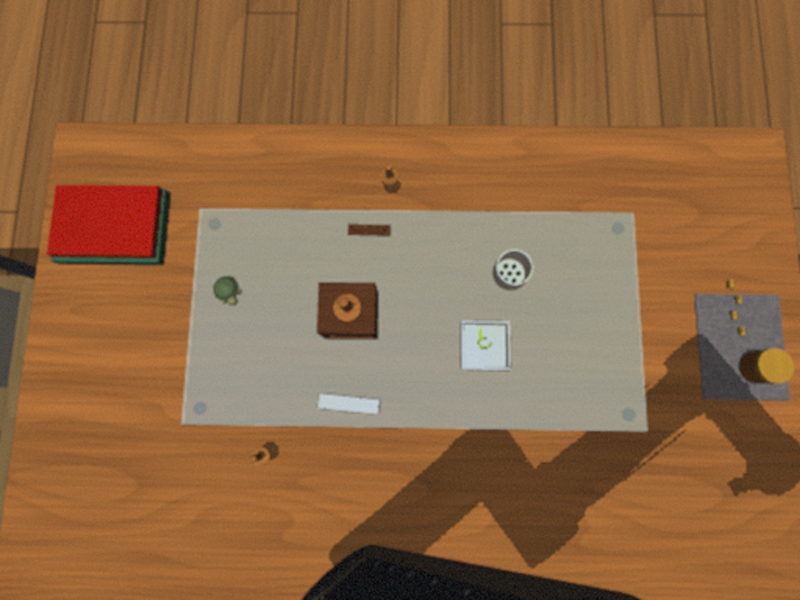

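View pics/scene0.png

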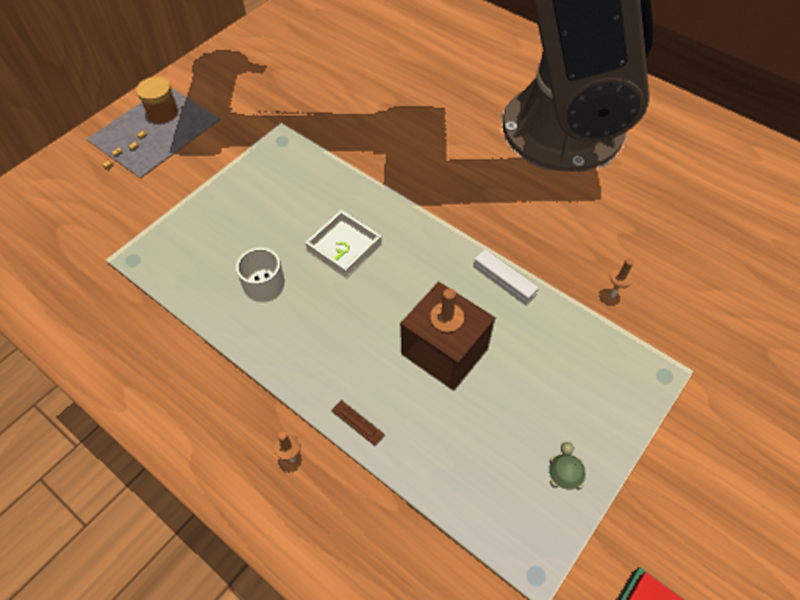

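The top view shows the stand's deck at about (347,308), its collar at about (347,307), the pot's rim centre at (514,268) and the dish at (486,345). In the scene view the handle top is at (449,291), the collar at (447,317) and the pot's rim at (260,263). The other brushes stand off the mat and are smaller.

```bash
python3 - <<'E'
from h import *
k=1/1.5625
T=camera_info("top");S=camera_info("scene")
f=lambda ci,u,v,z:ray(ci,(u+.5)*k-.5,(v+.5)*k-.5,z).round(4)
for n,a in dict(collar_top=(T,347,307,.101),deck_top=(T,347.5,308,.095),deckTL=(T,319,284,.095),deckTR=(T,377,284,.095),deckBL=(T,318,332,.095),pot_top=(T,514,268,.06),dish_top=(T,486,345,.025),
 collar_sc=(S,447,317,.101),handle_sc=(S,449,291,.161),pot_sc=(S,260,263,.06),dish_sc=(S,344,242,.025)).items(): print(n,f(*a))
E
python3 - <<'E'
import numpy as np
from scipy.spatial.transform import Rotation as R
from h import *
s=read_state();print(R.from_rotvec(s["tool_rot"]).as_matrix().round(3))
E
```

```text
collar_top [0.5475 0.1175 0.101 ]
deck_top [0.5467 0.1173 0.095 ]
deckTL [0.5891 0.1693 0.095 ]
deckTR [0.5904 0.0665 0.095 ]
deckBL [0.5036 0.1674 0.095 ]
pot_top [ 0.6311 -0.1827  0.06  ]
dish_top [ 0.4918 -0.1346  0.025 ]
collar_sc [0.5424 0.1137 0.101 ]
handle_sc [0.5392 0.1106 0.161 ]
pot_sc [ 0.6239 -0.1879  0.06  ]
dish_sc [ 0.492  -0.1321  0.025 ]
[[-0.933 -0.36  -0.001]
 [-0.36   0.933  0.001]
 [ 0.     0.002 -1.   ]]
```

>>> servo_tool([
  [0.0137, 0.0339, 0.002, 0, 0, 0, 1],
  [0.0137, 0.0339, 0.002, 0, 0, 0, 1],
  [0.0137, 0.0339, 0.002, 0, 0, 0, 1],
  [0.0137, 0.0339, 0.002, 0, 0, 0, 1],
  [0.0137, 0.0339, 0.002, 0, 0, 0, 1],
  [0.0137, 0.0339, 0.002, 0, 0, 0, 1],
  [0.0137, 0.0339, 0.002, 0, 0, 0, 1],
  [0.0137, 0.0339, 0.002, 0, 0, 0, 1],
  [0.0137, 0.0339, 0.002, 0, 0, 0, 1],
  [0.0137, 0.0339, 0.002, 0, 0, 0, 1],
])

```text
time_s: 0.93
ee_pos: [0.3803, -0.2889, 0.2513]
tool_rot: [0.576, -3.088, -0.0]
force: [0.5, 0.2, -0.8]
finger_gap: 1.002
```

>>> servo_tool([
  [0.0137, 0.0339, 0.002, 0, 0, 0, 1],
  [0.0137, 0.0339, 0.002, 0, 0, 0, 1],
  [0.0137, 0.0339, 0.002, 0, 0, 0, 1],
  [0.0137, 0.0339, 0.002, 0, 0, 0, 1],
  [0.0137, 0.0339, 0.002, 0, 0, 0, 1],
  [0.0137, 0.0339, 0.002, 0, 0, 0, 1],
  [0.0137, 0.0339, 0.002, 0, 0, 0, 1],
  [0.0137, 0.0339, 0.002, 0, 0, 0, 1],
  [0.0137, 0.0339, 0.002, 0, 0, 0, 1],
  [0.0137, 0.0339, 0.002, 0, 0, 0, 1],
])

```text
time_s: 1.77
ee_pos: [0.5174, 0.0503, 0.2713]
tool_rot: [0.577, -3.088, -0.0]
force: [0.4, 0.6, 0.4]
finger_gap: 1.002
```

>>> servo_tool([
  [0.0137, 0.0339, 0.0, 0, 0, 0, 1],
  [0.0137, 0.0339, 0.0, 0, 0, 0, 1],
  [0, 0, 0, 0, 0, 0, 1],
  [0, 0, 0, 0, 0, 0, 1],
])

```text
time_s: 2.1
ee_pos: [0.5448, 0.1178, 0.2702]
tool_rot: [0.579, -3.086, 0.001]
force: [0.1, -1.4, -0.4]
finger_gap: 0.999
```

```bash
python3 - <<'E'
from h import *
s=read_state();ci=camera_info("wrist");im=camera("wrist")
cv2.imwrite("pics/w1.png",cv2.resize(im,(800,600),interpolation=cv2.INTER_CUBIC))
np.savez("w1.npz",mtx=ci["mtx"],R=ci["R"],t=ci["t"])
print(s["ee_pos"],s["tool_rot"],-np.array(ci["R"]).T@np.array(ci["t"]).ravel())
k=1.5625
for z in(.101,.161):print(z,(proj(ci,[.545,.116,z])+.5)*k-.5)
E
```

```text
[0.54475367 0.11779592 0.27016202] [ 5.79208046e-01 -3.08574142e+00  8.35233530e-04] [0.47849775 0.09321883 0.41270981]
0.101 [385.7972706  273.60493268]
0.161 [384.7717977  299.37742344]
```

View pics/w1.png

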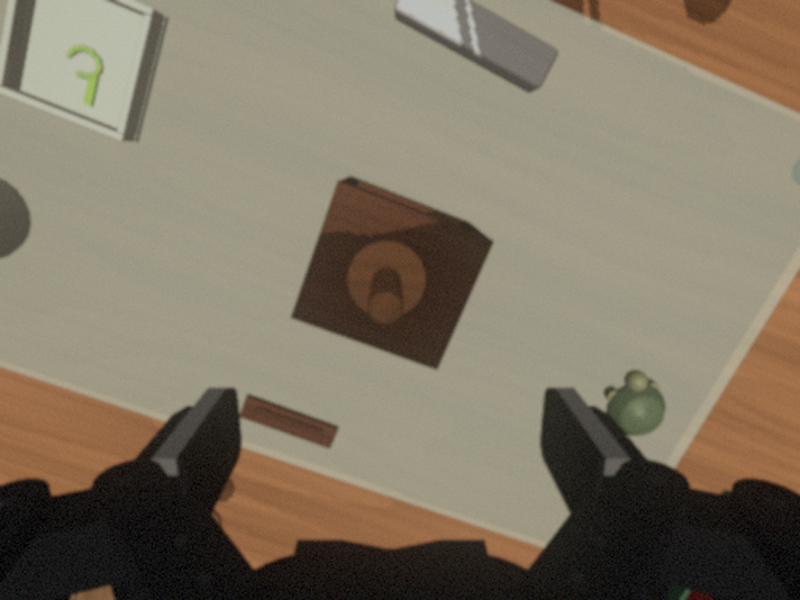

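The wrist view shows the handle top at (386,307), the collar centre at (387,281), and deck corners near (346,183), (492,242), (437,368) and (292,317).

```bash
python3 - <<'E'
from h import *
ci=dict(np.load("w1.npz"));k=1/1.5625
f=lambda u,v,z:ray(ci,(u+.5)*k-.5,(v+.5)*k-.5,z).round(4)
print(f(386,307,.161),f(387,281,.101))
C=[f(*p,.095) for p in((346,183),(492,242),(437,368),(292,317))];print(C,np.mean(C,0))
E
```

```text
[0.5486 0.1181 0.161 ] [0.5492 0.1184 0.101 ]
[array([0.5025, 0.0736, 0.095 ]), array([0.5032, 0.1712, 0.095 ]), array([0.5944, 0.172 , 0.095 ]), array([0.5956, 0.0698, 0.095 ])] [0.548925 0.12165  0.095   ]
```

>>> servo_tool([
  [0.004, 0, -0.015, 0, 0, 0, 1],
  [0, 0, -0.018, 0, 0, 0, 1],
  [0, 0, -0.018, 0, 0, 0, 1],
  [0, 0, -0.018, 0, 0, 0, 1],
  [0, 0, -0.018, 0, 0, 0, 1],
  [0, 0, -0.018, 0, 0, 0, 1],
  [0, 0, -0.018, 0, 0, 0, 1],
  [0, 0, -0.018, 0, 0, 0, 1],
  [0, 0, -0.011, 0, 0, 0, 1],
  [0, 0, 0, 0, 0, 0, 1],
])

```text
time_s: 2.98
ee_pos: [0.5471, 0.1145, 0.1172]
tool_rot: [0.573, -3.085, 0.002]
force: [-0.3, -0.7, -0.5]
finger_gap: 0.999
```

>>> servo_tool([
  [0, 0, 0, 0, 0, 0, 0.5],
  [0, 0, 0, 0, 0, 0, 0.4],
  [0, 0, 0, 0, 0, 0, 0.3],
  [0, 0, 0, 0, 0, 0, 0.2],
  [0, 0, 0, 0, 0, 0, 0.1],
  [0, 0, 0, 0, 0, 0, 0],
  [0, 0, 0, 0, 0, 0, 0],
  [0, 0, 0, 0, 0, 0, 0],
  [0, 0, 0, 0, 0, 0, 0],
  [0, 0, 0, 0, 0, 0, 0],
], newtons=40)

```text
time_s: 3.82
ee_pos: [0.549, 0.1164, 0.12]
tool_rot: [-0.576, 3.087, 0.0]
force: [-1.4, 0.9, 6.2]
finger_gap: 0.203
```

>>> servo_tool([
  [0, 0, 0.006, 0, 0, 0, 0],
  [0, 0, 0.012, 0, 0, 0, 0],
  [0, 0, 0.016, 0, 0, 0, 0],
  [0, 0, 0.016, 0, 0, 0, 0],
  [0, 0, 0.016, 0, 0, 0, 0],
  [0, 0, 0.016, 0, 0, 0, 0],
  [0, 0, 0.016, 0, 0, 0, 0],
  [0, 0, 0.016, 0, 0, 0, 0],
  [0, 0, 0.01, 0, 0, 0, 0],
  [0, 0, 0, 0, 0, 0, 0],
])

```text
time_s: 4.65
ee_pos: [0.5497, 0.1166, 0.2456]
tool_rot: [-0.576, 3.085, 0.001]
force: [1.6, -0.0, -0.4]
finger_gap: 0.202
```

>>> servo_tool([
  [0, 0, 0, 0, 0, 0, 0],
  [0, 0, 0, 0, 0, 0, 0],
  [0, 0, 0, 0, 0, 0, 0],
])

```text
time_s: 4.9
ee_pos: [0.5481, 0.116, 0.242]
tool_rot: [0.575, -3.086, 0.001]
force: [-0.6, -0.2, -0.9]
finger_gap: 0.203
```

```bash
python3 - <<'E'
from h import *
s=read_state();print(s["ee_pos"],s["tool_rot"])
im=camera("scene");c=im[90:290,150:350]
w=camera("wrist")
a=cv2.resize(c,(600,600),interpolation=cv2.INTER_CUBIC)
cv2.imwrite("pics/s2.png",a);cv2.imwrite("pics/w2.png",cv2.resize(w,(800,600),interpolation=cv2.INTER_CUBIC))
S=camera_info("scene")
for z in(.145,.215,.281):print(z,(proj(S,[.5487,.117,z])-[150,90]+.5)*3-.5)
E
```

```text
[0.54811335 0.1160012  0.24201081] [ 5.75466553e-01 -3.08636477e+00  6.73779011e-04]
0.145 [410.5753682  315.24682264]
0.215 [416.62911501 258.31742763]
0.281 [423.19963942 196.52825945]
```

View pics/s2.png

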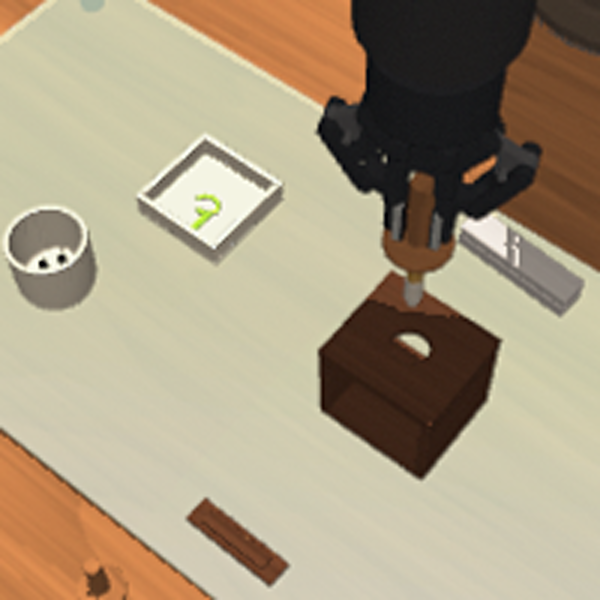

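The brush hangs straight in the fingers, its tip at crop (413,303) above the deck; the hole shows at (412,347). The pot's rim centre is at about (47,245). Now I go close to the pot for a wrist look.

>>> servo_tool([
  [0.005, -0.014, 0, 0, 0, 0, 0],
  [0.01, -0.027, 0, 0, 0, 0, 0],
  [0.01, -0.027, 0, 0, 0, 0, 0],
  [0.01, -0.027, 0, 0, 0, 0, 0],
  [0.01, -0.027, 0, 0, 0, 0, 0],
  [0.01, -0.027, 0, 0, 0, 0, 0],
  [0.01, -0.027, 0, 0, 0, 0, 0],
  [0.01, -0.027, 0, 0, 0, 0, 0],
  [0.005, -0.013, 0, 0, 0, 0, 0],
  [0, 0, 0, 0, 0, 0, 0],
])

```text
time_s: 5.83
ee_pos: [0.629, -0.1024, 0.242]
tool_rot: [0.571, -3.087, 0.0]
force: [0.5, 0.3, -0.4]
finger_gap: 0.198
```

>>> servo_tool([
  [0, 0, 0, 0, 0, 0, 0],
  [0, 0, 0, 0, 0, 0, 0],
])

```text
time_s: 6.0
ee_pos: [0.6284, -0.0993, 0.2429]
tool_rot: [0.576, -3.088, -0.0]
force: [0.5, -0.1, -0.5]
finger_gap: 0.203
```

```bash
python3 - <<'E'
from h import *
s=read_state();ci=camera_info("wrist");w=camera("wrist");print(s["ee_pos"],s["finger_gap"])
np.savez("w3.npz",mtx=ci["mtx"],R=ci["R"],t=ci["t"])
cv2.imwrite("pics/w3.png",cv2.resize(w,(800,600),interpolation=cv2.INTER_CUBIC))
print((proj(ci,[.628,-.184,.06])+.5)*1.5625-.5)
e=s["ee_pos"]
for dz in(-.096,-.064,-.024):print(dz,(proj(ci,[e[0],e[1],e[2]+dz])+.5)*1.5625-.5)
E
```

```text
[ 0.62840813 -0.09929742  0.24285176] 0.2029043662536479
[264.27229159 221.56103307]
-0.096 [388.03031203 307.2478428 ]
-0.064 [387.73300587 328.56697617]
-0.024 [387.21825496 365.47856718]
```

View pics/w3.png

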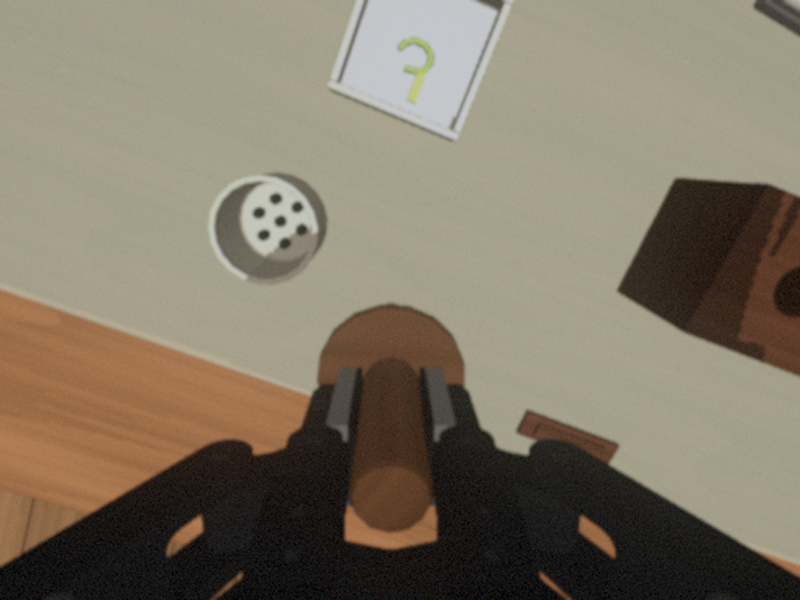

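The pot's rim centre is at (265,229) (extent 209–322 by 174–284) and the collar is centred on the fingers. The dish is well clear.

```bash
python3 - <<'E'
from h import *
ci=dict(np.load("w3.npz"));k=1/1.5625
f=lambda u,v,z:ray(ci,(u+.5)*k-.5,(v+.5)*k-.5,z).round(4)
print(f(265,229,.06),f(209,229,.06),f(322,229,.06), f(391,360,.218))
E
```

```text
[ 0.6323 -0.1822  0.06  ] [ 0.6452 -0.2154  0.06  ] [ 0.6192 -0.1483  0.06  ] [ 0.6263 -0.0987  0.218 ]
```

>>> servo_tool([
  [0.001, -0.015, 0, 0, 0, 0, 0],
  [0.001, -0.025, 0, 0, 0, 0, 0],
  [0.001, -0.025, 0, 0, 0, 0, 0],
  [0.001, -0.018, 0, 0, 0, 0, 0],
  [0, 0, 0, 0, 0, 0, 0],
  [0, 0, -0.01, 0, 0, 0, 0],
  [0, 0, -0.016, 0, 0, 0, 0],
  [0, 0, -0.016, 0, 0, 0, 0],
  [0, 0, -0.016, 0, 0, 0, 0],
  [0, 0, -0.016, 0, 0, 0, 0],
])

```text
time_s: 6.88
ee_pos: [0.6324, -0.1814, 0.1681]
tool_rot: [-0.578, 3.088, 0.001]
force: [-0.4, 0.1, -1.3]
finger_gap: 0.2
```

>>> servo_tool([
  [0, 0, -0.016, 0, 0, 0, 0],
  [0, 0, -0.016, 0, 0, 0, 0],
  [0, 0, -0.01, 0, 0, 0, 0],
  [0, 0, 0, 0, 0, 0, 0],
  [0, 0, 0, 0, 0, 0, 0],
  [0, 0, 0, 0, 0, 0, 0],
  [0, 0, 0, 0, 0, 0, 0],
])

```text
time_s: 7.47
ee_pos: [0.6334, -0.1827, 0.1285]
tool_rot: [-0.576, 3.086, -0.001]
force: [0.1, 0.7, -0.5]
finger_gap: 0.198
```

```bash
python3 - <<'E'
from h import *
s=read_state();print(s["ee_pos"],s["finger_gap"],s["force"])
c=camera("scene")[110:260,120:320]
cv2.imwrite("pics/s4.png",cv2.resize(c,(800,600),interpolation=cv2.INTER_CUBIC))
E
```

```text
[ 0.63344165 -0.18267603  0.12853584] 0.1978559088686336 [ 0.10434677  0.71607336 -0.47236173]
```

View pics/s4.png

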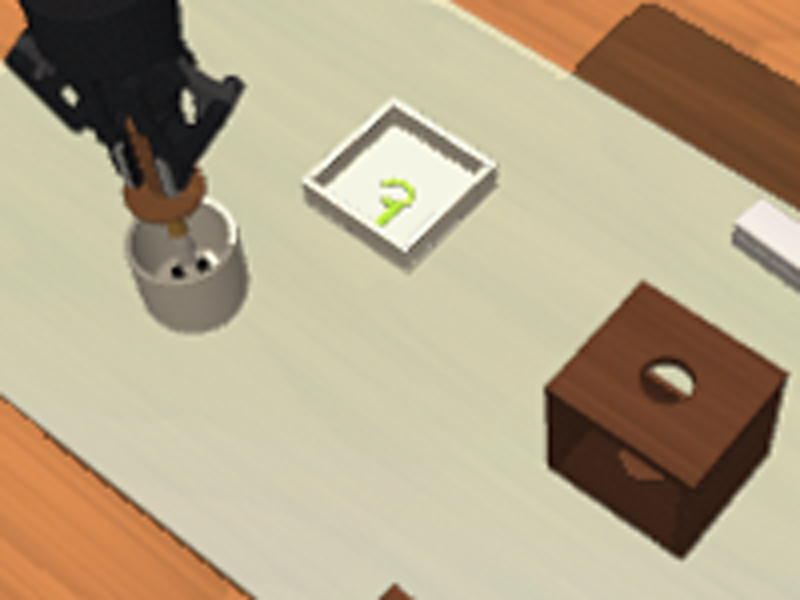

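The brush goes into the pot near its centre with the pot and dish unmoved. The stand's hole is at (668,380). I dip a little deeper for margin, then lift.

>>> servo_tool([
  [0, 0, -0.004, 0, 0, 0, 0],
  [0, 0, -0.003, 0, 0, 0, 0],
  [0, 0, 0, 0, 0, 0, 0],
  [0, 0, 0, 0, 0, 0, 0],
  [0, 0, 0, 0, 0, 0, 0],
  [0, 0, 0.008, 0, 0, 0, 0],
  [0, 0, 0.016, 0, 0, 0, 0],
  [0, 0, 0.016, 0, 0, 0, 0],
  [0, 0, 0.016, 0, 0, 0, 0],
  [0, 0, 0.016, 0, 0, 0, 0],
])

```text
time_s: 8.35
ee_pos: [0.6328, -0.1829, 0.1939]
tool_rot: [-0.576, 3.088, -0.0]
force: [-0.6, -0.7, -0.9]
finger_gap: 0.202
```

>>> servo_tool([
  [0, 0, 0.016, 0, 0, 0, 0],
  [0, 0, 0.016, 0, 0, 0, 0],
  [0, 0, 0.016, 0, 0, 0, 0],
  [0, 0, 0.004, 0, 0, 0, 0],
  [0, 0, 0, 0, 0, 0, 0],
  [0, 0, 0, 0, 0, 0, 0],
  [-0.004, 0.014, 0, 0, 0, 0, 0],
  [-0.008, 0.028, 0, 0, 0, 0, 0],
  [-0.008, 0.028, 0, 0, 0, 0, 0],
  [-0.008, 0.028, 0, 0, 0, 0, 0],
])

```text
time_s: 9.18
ee_pos: [0.6034, -0.0837, 0.2426]
tool_rot: [0.574, -3.086, -0.001]
force: [0.2, 0.9, -0.5]
finger_gap: 0.201
```

>>> servo_tool([
  [-0.008, 0.028, 0, 0, 0, 0, 0],
  [-0.008, 0.028, 0, 0, 0, 0, 0],
  [-0.008, 0.028, 0, 0, 0, 0, 0],
  [-0.008, 0.028, 0, 0, 0, 0, 0],
  [-0.008, 0.028, 0, 0, 0, 0, 0],
  [-0.008, 0.028, 0, 0, 0, 0, 0],
  [-0.006, 0.022, 0, 0, 0, 0, 0],
  [-0.003, 0.012, 0, 0, 0, 0, 0],
  [0, 0, 0, 0, 0, 0, 0],
  [0, 0, 0, 0, 0, 0, 0],
])

```text
time_s: 10.02
ee_pos: [0.5471, 0.1176, 0.2436]
tool_rot: [0.578, -3.087, 0.001]
force: [-0.2, -0.4, -1.3]
finger_gap: 0.203
```

```bash
python3 - <<'E'
from h import *
s=read_state();print(s["ee_pos"],s["tool_rot"],s["finger_gap"],s["force"])
c=camera("scene")[120:240,207:367];d=camera("top")[150:240,160:280]
a=np.hstack([cv2.resize(c,(400,300),interpolation=cv2.INTER_CUBIC),cv2.resize(d,(400,300),interpolation=cv2.INTER_CUBIC)])
cv2.imwrite("pics/s5.png",cv2.resize(c,(800,600),interpolation=cv2.INTER_CUBIC))
S=camera_info("scene")
e=s["ee_pos"]
for X in([e[0],e[1],e[2]-.0945],[e[0],e[1],.095],[.5485,.1175,.095]):print((proj(S,X)-[207,120]+.5)*5-.5)
E
```

```text
[0.54714732 0.11764529 0.24358871] [ 5.78282241e-01 -3.08666656e+00  6.06287634e-04] 0.20319123275182951 [-0.24948142 -0.36236343 -1.31730909]
[403.60655285 368.92049854]
[396.47700773 434.4424544 ]
[394.39382453 436.32828923]
```

View pics/s5.png

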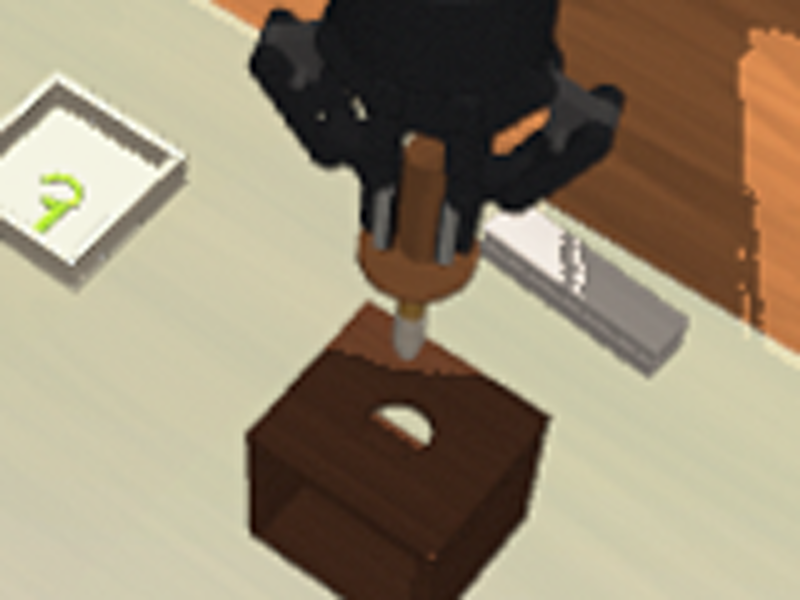

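The tip is at (407,358), above the hole centred at about (402,428). The relative offset is about 2 mm, against 9 mm of clearance, so I lower it.

>>> servo_tool([
  [0, 0, -0.008, 0, 0, 0, 0],
  [0, 0, -0.015, 0, 0, 0, 0],
  [0, 0, -0.015, 0, 0, 0, 0],
  [0, 0, -0.015, 0, 0, 0, 0],
  [0, 0, -0.015, 0, 0, 0, 0],
  [0, 0, -0.015, 0, 0, 0, 0],
  [0, 0, -0.015, 0, 0, 0, 0],
  [0, 0, -0.012, 0, 0, 0, 0],
  [0, 0, -0.006, 0, 0, 0, 0],
  [0, 0, 0, 0, 0, 0, 0],
])

```text
time_s: 10.95
ee_pos: [0.5468, 0.116, 0.1264]
tool_rot: [0.573, -3.086, 0.001]
force: [-0.3, 0.8, -1.5]
finger_gap: 0.202
```

>>> servo_tool([
  [0, 0, -0.002, 0, 0, 0, 0],
  [0, 0, -0.001, 0, 0, 0, 0],
  [0, 0, -0.001, 0, 0, 0, 0],
  [0, 0, 0, 0, 0, 0, 0],
])

```text
time_s: 11.28
ee_pos: [0.5479, 0.1173, 0.1247]
tool_rot: [-0.576, 3.088, 0.0]
force: [0.4, 0.2, -1.4]
finger_gap: 0.198
```

No contact yet, so I lower in 1 mm steps.

>>> servo_tool([
  [0, 0, -0.001, 0, 0, 0, 0],
  [0, 0, -0.001, 0, 0, 0, 0],
  [0, 0, 0, 0, 0, 0, 0],
])

```text
time_s: 11.53
ee_pos: [0.5477, 0.1173, 0.1223]
tool_rot: [-0.576, 3.088, 0.0]
force: [-0.6, 0.5, -0.8]
finger_gap: 0.197
```

>>> servo_tool([
  [0, 0, -0.001, 0, 0, 0, 0],
  [0, 0, -0.001, 0, 0, 0, 0],
  [0, 0, 0, 0, 0, 0, 0],
])

```text
time_s: 11.78
ee_pos: [0.5476, 0.1172, 0.1201]
tool_rot: [0.576, -3.088, 0.0]
force: [-0.2, -0.3, -0.8]
finger_gap: 0.199
```

```bash
python3 - <<'E'
from h import *
s=read_state();print(s["ee_pos"],s["finger_gap"],s["force"])
c=camera("scene")[120:240,207:367]
cv2.imwrite("pics/s6.png",cv2.resize(c,(800,600),interpolation=cv2.INTER_CUBIC))
E
```

```text
[0.54758701 0.11716648 0.12007069] 0.19916515069261342 [-0.20332144 -0.33952428 -0.81142401]
```

View pics/s6.png

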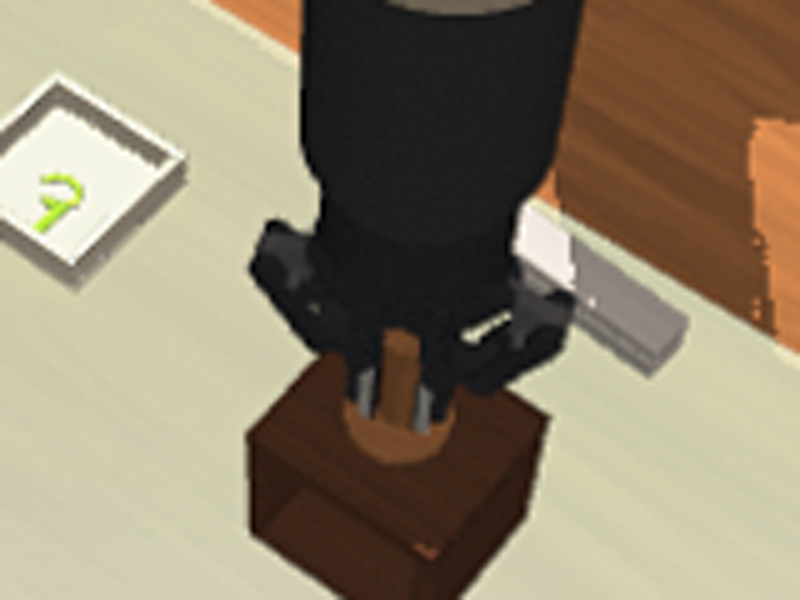

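The collar lies on or just above the deck, centred at about (400,430). I lower further until the force shows contact.

>>> servo_tool([
  [0, 0, -0.001, 0, 0, 0, 0],
  [0, 0, -0.001, 0, 0, 0, 0],
  [0, 0, 0, 0, 0, 0, 0],
])

```text
time_s: 12.08
ee_pos: [0.5478, 0.1172, 0.1199]
tool_rot: [-0.577, 3.087, -0.0]
force: [-6.5, 0.6, 12.9]
finger_gap: 0.198
```

>>> servo_tool([
  [0, 0, -0.001, 0, 0, 0, 0],
  [0, 0, 0, 0, 0, 0, 0],
])

```text
time_s: 12.25
ee_pos: [0.5478, 0.1172, 0.1198]
tool_rot: [-0.577, 3.087, -0.0]
force: [-9.1, 1.0, 21.2]
finger_gap: 0.196
```

The collar has landed at 21 N. I ease off, open and retreat straight up.

>>> servo_tool([
  [0, 0, 0.001, 0, 0, 0, 0],
  [0, 0, 0.0015, 0, 0, 0, 0],
  [0, 0, 0, 0, 0, 0, 0],
  [0, 0, 0, 0, 0, 0, 0.3],
  [0, 0, 0, 0, 0, 0, 0.5],
  [0, 0, 0, 0, 0, 0, 0.7],
  [0, 0, 0, 0, 0, 0, 1],
  [0, 0, 0, 0, 0, 0, 1],
  [0, 0, 0, 0, 0, 0, 1],
  [0, 0, 0, 0, 0, 0, 1],
])

```text
time_s: 13.08
ee_pos: [0.5477, 0.1172, 0.1197]
tool_rot: [0.576, -3.088, 0.0]
force: [-0.1, 0.7, -0.0]
finger_gap: 0.996
```

>>> servo_tool([
  [0, 0, 0.01, 0, 0, 0, 1],
  [0, 0, 0.016, 0, 0, 0, 1],
  [0, 0, 0.016, 0, 0, 0, 1],
  [0, 0, 0.016, 0, 0, 0, 1],
  [0, 0, 0.016, 0, 0, 0, 1],
  [0, 0, 0.016, 0, 0, 0, 1],
  [0, 0, 0.016, 0, 0, 0, 1],
  [0, 0, 0.016, 0, 0, 0, 1],
  [0, 0, 0.016, 0, 0, 0, 1],
  [0, 0, 0, 0, 0, 0, 1],
])

```text
time_s: 13.92
ee_pos: [0.5493, 0.1176, 0.2623]
tool_rot: [-0.576, 3.082, 0.001]
force: [-0.0, 0.4, 1.2]
finger_gap: 1.001
```

```bash
python3 - <<'E'
from h import *
s=read_state();print(s["ee_pos"],s["finger_gap"],s["force"])
c=camera("scene")[90:258,130:354]
cv2.imwrite("pics/s7.png",cv2.resize(c,(800,600),interpolation=cv2.INTER_CUBIC))
E
```

```text
[0.54925549 0.11756539 0.26230284] 1.00068283224664 [-0.00742015  0.37329017  1.21094044]
```

View pics/s7.png

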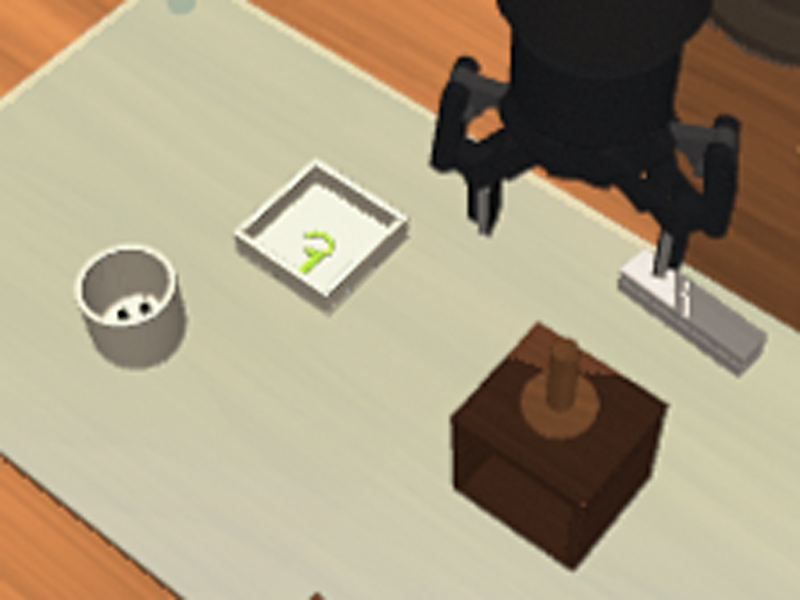

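The brush hangs upright with its collar on the deck at (560,404) and its handle top at (565,345). The gripper is clear, and the pot and dish are unmoved.

```bash
python3 -c "
from workcell import *
job_done();print(read_state()['time_s'])"
```

```text
the job is handed in; nothing more can be done
the job is handed in; nothing more can be done
```

I took the brush from the stand by its handle, dipped it into the round pot, put it back in the hole of its stand and let go. The job was handed in at about 14 s of the 53 s allowed.

- **Dip:** the tip went down to about 27 mm above the pot's underside, roughly 33 mm below the rim. That depth comes from the tool height, not from a direct view of the tip.
- **Return:** the collar met the deck with about 21 N. I eased off before opening the fingers.
- **Last picture:** the brush hung upright with its collar on the deck, the gripper was open and about 100 mm above the handle, and the pot and dish showed no movement.
- **Disagreement:** the scene camera placed the stand, collar and pot about 5 mm off the top and wrist cameras. I used the wrist readings, and comparing brush and hole in the scene picture showed them within about 2 mm.

I saw no failed check; the hand-in gives no verdict.

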